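# Close up the studio accessory chest

## Task

Close up the plywood accessory chest on the studio table: with the closed fingertips push both of its drawers fully in, and push its open lid over and down until it lies fully shut. Only touch and push: do not grasp or lift anything, do not shove the chest out of its place or tip it, and leave the things around it where they stand.

Things in the scene. Friction and masses are not known exactly. Their poses are not given: they have to be found in the camera images.
- chest: Plywood accessory chest, 160 mm deep (x), 240 mm wide (y), 95 mm tall without its lid, about 3 to 4.5 kg in all, standing loose on the table. Origin at the centre of its underside, z up; its own -x is the front, where two drawers stand side by side; the lid is hinged along its back top edge. An open tray 30 mm deep under the lid holds low things that do not reach the lid.
- drawer_left (a joint): Sliding drawer at the left (for someone facing the front) of the chest front (chest y = +57 mm), travel of the drawer in m: 0 = fully shut, grows as it comes out (up to 0.10; starts 0.035 to 0.07). Slides with about 1.5 N of friction and stays where it is left. Its plywood front is 110 mm wide, 50 mm tall, from 9 to 59 mm above the table, 10 mm thick, and lies against the chest's face when shut.
- drawer_left_pull (a point): Middle of the outer face of the left drawer's pull, a solid aluminium bar 70 mm wide and 12 mm tall that stands 18 mm out from the drawer front, 34 mm above the table. When the drawer is shut this point lies at (-108, +57, 34) mm in the chest's frame. Its x axis points into the chest.
- drawer_right (a joint): Sliding drawer at the right (for someone facing the front) of the chest front (chest y = -57 mm), travel of the drawer in m: 0 = fully shut, grows as it comes out (up to 0.10; starts 0.035 to 0.07). Slides with about 1.5 N of friction and stays where it is left. Its plywood front is 110 mm wide, 50 mm tall, from 9 to 59 mm above the table, 10 mm thick, and lies against the chest's face when shut.
- drawer_right_pull (a point): Middle of the outer face of the right drawer's pull, a solid aluminium bar 70 mm wide and 12 mm tall that stands 18 mm out from the drawer front, 34 mm above the table. When the drawer is shut this point lies at (-108, -57, 34) mm in the chest's frame. Its x axis points into the chest.
- lid (a joint): Hinged lid on top of the chest, a plywood panel 165 mm from hinge to free edge, 240 mm wide, 8 mm thick. Angle in rad: 0 = shut, lying on the chest's rim, pi/2 = upright, more = leaning back; starts 1.2 to 1.75, opens to at most 1.95. Stiff hinge (about 0.28 Nm friction): it stays at any angle and does not fall; it must be pushed all the way down.
- lid_hinge (a point): Middle of the lid's hinge line, at (80, 0, 95) mm in the chest's frame; the hinge runs along the chest's y. The lid's inner face lies in this line, its outer face 8 mm beyond.
- lid_edge (a point): Middle of the lid's free edge on its outer face, 165 mm from the hinge line. In the lid's frame -x points from hinge to free edge and z out of the outer face (the face that is on top when shut).
- lens: Camera lens standing upright, black, 72 mm across and 78 mm tall, beside the left drawer's side of the chest; origin at the centre of its underside. Leave it alone.
- pin_box: Cardboard box of pins standing on end, 35 x 60 x 90 mm tall, behind the chest near its left back corner; origin at the centre of its underside. Leave it alone.
- tape_roll: Roll of paper tape lying flat, 90 mm across, 24 mm tall, in front of the drawers; origin at the centre of its underside. Leave it alone.
- camera: Black photo camera, about 55 x 130 x 98 mm tall, lens barrel to its own -x; origin at the centre of its underside. Leave it alone.
- clipboard: Black clipboard with paper, 310 x 220 mm, 14 mm tall at its clip; origin at the centre of its underside. Leave it alone.
- pliers: Pliers lying flat, about 170 mm long, 13 mm thick; origin under the pivot. Leave them alone.
- marker: White marker pen lying flat, 130 mm long, 14 mm thick; origin at the centre of its underside. Leave it alone.

How it is judged:
By the outcome, as a careful person would: the job done as asked, in the order asked, and still so for the second after the job is handed in, with the robot touching nothing.
It also fails if it takes over 59 s, if anything falls off the work surface, if the arm or the gripper's body presses on something with over 40 N, if the wrist force passes 120 N, or if a joint passes its speed limit or range.

## Robot

A 6-joint arm with a two-finger parallel gripper is mounted at the origin on the work surface. World frame = base frame: x ahead of the robot, y to its left, z up, the work surface at z = 0. Lengths are in mm, angles in rad, forces in N, time in s.
With the tool pointing down it reaches from about 400 to 925 mm from the base axis. Payload 12.5 kg.
Tool frame: the origin (TCP) lies between the finger pads; the fingertips stand env.tip_extent ahead of it and the grasp point (between the pads) lies 11 mm behind it (env.tip_extent is the distance from the TCP to the fingertips, in mm); z points along the fingers, y is the line along which they close (so a half turn about z gives the same grasp; the last joint's range is limited). The gripper opens to 95 mm and grips with 3 to 60 N. Pads are 20 mm wide; open, the fingers measure 119 mm over their backs; the gripper's body (75 mm by 180 mm) begins 59 mm behind the grasp point.
Start: joints at [-1.238, 0.491, 1.559, -0, 1.092, -0.106], TCP at [265.557, -565.796, 222.661] pointing down, gripper open.
Joint ranges: [-3.1, 3.1], [-0.84, 2.19], [0.05, 2.79], [-1.13, 4.28], [0.06, 2.93], [-2.69, 2.69]. Speed limits (rad/s): [2.22, 2.22, 2.79, 3.14, 3.14, 3.14].

## Interface

Orientations are given as [roll, pitch, yaw] about the fixed x, y, z axes, in that order (R = Rz(yaw) Ry(pitch) Rx(roll)).
In Python, from cell import env gives the robot as it stands.
- The arm moves only by the tool carry_out, never from a script. Its argument "motion" is a list of rows, each a list of 5 numbers: the shift along the tool's x, y, z in mm, then the turn about the tool's z in degrees, then the closure, from 0 (fully open) to 1 (shut). A call has 1 to 12 rows; each row shifts and turns the commanded pose from where the row before left it, along the tool's axes as they then stand; what a row does not reach is not made up. A row lasts 1/10 s, in which the tool goes at most 50 mm and 8.59 degrees, less where a joint would pass 70% of its speed; a pose out of reach is approached as far as the arm can. A call with a gripper value outside its range is refused whole. The fingers move at their own pace and stop on an object; the grip force is fixed at half the most. Time passes only in rows, so rows that do not move let the fingers close. It gives the time, the measured TCP pose, the force, the opening and the grip force at its end, in the units of the state.
- env.state(): the state, without advancing time (a new reading comes with each control period).
- env.read_camera(name): name is "side" or "top"; returns a dict with "color" (480x640x3 uint8, red, green, blue), "K" (3x3 intrinsics, pixels), "R" (3x3) and "t" (3): a world point X has camera coordinates R X + t. Camera axes: x right, y down, z forward; pixel columns grow to the right and rows downward; lengths in mm; the calibration is good to about 2 mm. A picture is of the moment at which its call begins. There is no depth.
- env.job_done(): hands the job in; it is judged then, once.
The state is a dict: "t": time; "joints": joint angles; "qvel": joint speeds; "tau": joint torques, N m; "eef_pos": TCP position; "tcp_rot": TCP orientation; "ft_force": force on the tool from outside, world axes, zero at the start; "moment": the same for the moment, N m; "opening": opening from 0.0 (shut) to 1.0 (fully open); "grip_force": force on a finger pad.
Only numpy, scipy, OpenCV 4.12 (cv2) and the standard library are available. Lean on these libraries where they do the work, as an engineer would, in place of code of your own. Each camera call takes 0.05 s, during which the arm holds its last target. There are 200 camera calls.

## Working session

There is one attempt and no reset: what is moved stays moved. The work goes in short steps, Python scripts to look and compute and a tool call to move; the robot and the scene stay as the last step left them, time stands still between calls to the robot, and variables do not carry over. Pictures are saved under pics/ and viewed, at most 10 in all, crops included, and the job is handed in when it is done.

Besides the shell and the picture viewer there is one more tool, called after ">>>" as name(argument=value, ...), one argument or row to a line, values as JSON. carry_out: Moves the arm, as the interface text tells. Its arguments: {"type":"object","properties":{"motion":{"type":"array"}},"required":["motion"]}

```bash
ls; mkdir -p pics; python3 - <<'E'
from cell import env
import cv2
for n in("side","top"):
    c=env.read_camera(n); cv2.imwrite(f"pics/{n}0.png",c["color"][:,:,::-1]); print(n,c["K"].tolist(),c["R"].tolist(),c["t"].tolist())
print(env.tip_extent,env.state())
E
```

```text
pics
side [[467.8476573786806, 0.0, 317.074346321172], [0.0, 467.8476573786806, 238.8369831231989], [0.0, 0.0, 1.0]] [[-0.9881989036028878, -0.15228321106264092, 0.0165151611103855], [-0.11879152637935111, 0.693835242857194, -0.7102684204086245], [0.09670315495636514, -0.7038483355082611, -0.7037371813566023]] [597.3998699048951, 128.7116025728207, 1125.0349702688438]
top [[558.6068306209339, 0.0, 306.09929688928145], [0.0, 558.6068306209339, 238.40841980936264], [0.0, 0.0, 1.0]] [[-0.0002833688510047368, -0.9999982688018284, -0.0018390474274694753], [-0.9915574571534079, 0.0005194412193322147, -0.12966703260384713], [0.12966776340155547, 0.001786777592723999, -0.9915558877644126]] [17.156065420645483, 606.9339798849028, 1502.7138920305554]
8.0 {'t': 0.1, 'joints': array([-1.23761920e+00,  4.91475616e-01,  1.55939854e+00, -1.53926190e-05,
        1.09166216e+00, -1.05599148e-01]), 'qvel': array([ 0.00107007, -0.00204868, -0.00130098,  0.00045023,  0.00021707,
        0.00116497]), 'tau': array([ 3.15387289e-03, -6.13624620e+01, -2.58603698e+01,  6.94375299e-02,
        4.69968875e-02, -7.30977058e-05]), 'eef_pos': array([ 265.47104948, -565.59404837,  222.13141995]), 'tcp_rot': array([-3.14065281e+00, -8.58882472e-05,  4.38783333e-01]), 'ft_force': array([-0.08089833,  0.23194082, -0.05014425]), 'moment': array([-0.00558547, -0.00948539,  0.00220732]), 'grip_force': 0.0, 'opening': 0.9974628359169362}
```

View pics/side0.png

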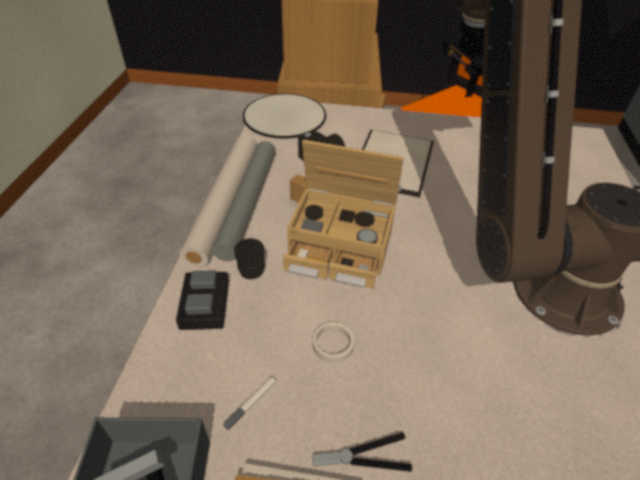

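View pics/top0.png

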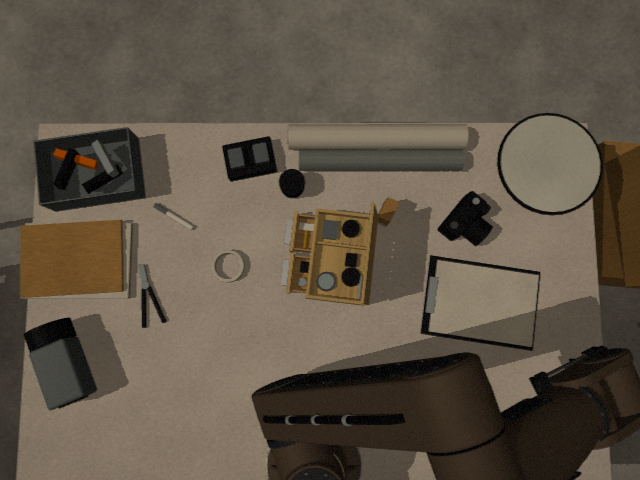

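The side view shows the chest around (340,230), with its lid near upright, both drawers out and the tape roll at (333,341). In the top view the chest is at (330,255), its front facing left (world +y). The lens is at (292,183), the pin box at (388,210), and the lid edge runs along about x=372. I'll enlarge both views to pick corners.

```bash
python3 - <<'E'
import cv2,numpy as np
a=cv2.imread("pics/top0.png")[190:320,270:410]; b=cv2.imread("pics/side0.png")[130:300,270:420]
cv2.imwrite("pics/crop0.png",cv2.convertScaleAbs(np.hstack([cv2.resize(a,(400,372),interpolation=cv2.INTER_CUBIC),cv2.resize(cv2.resize(b,(328,372),interpolation=cv2.INTER_CUBIC),(328,372))]),alpha=1.4))
cv2.imwrite("pics/ctop0.png",cv2.convertScaleAbs(cv2.resize(a,(630,585),interpolation=cv2.INTER_CUBIC),alpha=1.5))
cv2.imwrite("pics/cside0.png",cv2.convertScaleAbs(cv2.resize(b,(525,595),interpolation=cv2.INTER_CUBIC),alpha=1.2))
E
```

```text
(no output)
```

View pics/ctop0.png

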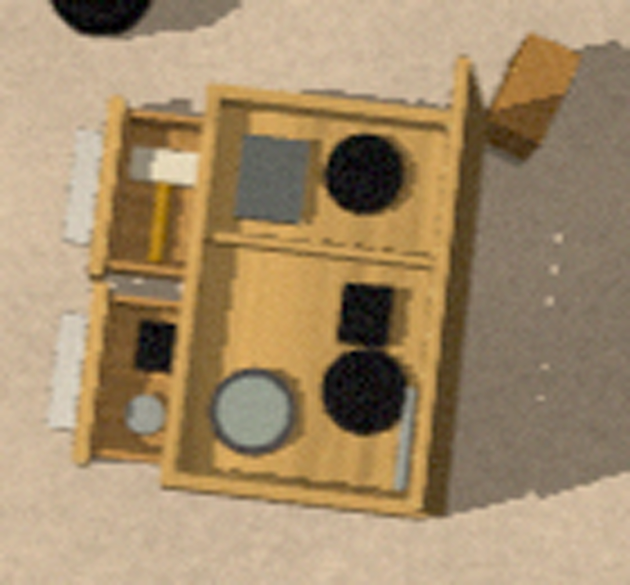

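View pics/cside0.png

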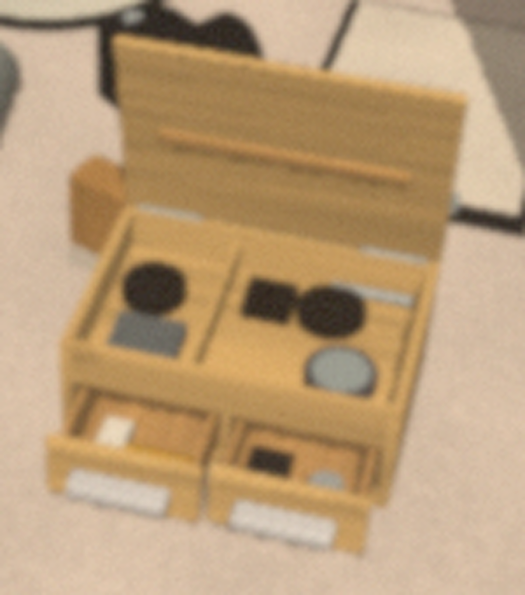

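Both crops are clear. In the top crop the front rim corners are at (212,88) and (165,487), the back-right at (420,517), and the pulls' outer edges at (80,128)–(65,242) and (62,313)–(50,428). In the side crop the front rim corners are at (63,345) and (390,402), and the lid's top edge at (115,38)–(467,98).

```bash
cat > h.py <<'E'
import numpy as np, cv2
from cell import env
C={n:env.read_camera(n) for n in("side","top")}
def ray(n,p):
    c=C[n]; d=c["R"].T@np.linalg.solve(c["K"],[p[0],p[1],1.]); return -c["R"].T@c["t"],d
def onz(n,p,z):
    o,d=ray(n,p); return o+d*(z-o[2])/d[2]
T=lambda u,v:(270+(u+.5)/4.5-.5,190+(v+.5)/4.5-.5)
S=lambda u,v:(270+(u+.5)/3.5-.5,130+(v+.5)/3.5-.5)
def tri(p,q):
    o1,d1=ray("side",p);o2,d2=ray("top",q)
    s=np.linalg.lstsq(np.c_[d1,-d2],o2-o1,rcond=None)[0]
    a,b=o1+d1*s[0],o2+d2*s[1]; return (a+b)/2,np.linalg.norm(a-b)
E
python3 - <<'E'
from h import *
np.set_printoptions(precision=1,suppress=True)
FL,FR,BR=[onz("top",T(*p),95) for p in((212,86),(163,487),(420,518))]
sFL,sFR=[onz("side",S(*p),95) for p in((63,345),(390,402))]
print("rim",FL,FR,BR,"side",sFL,sFR,"w",np.linalg.norm(FL-FR),"d",np.linalg.norm(FR-BR))
print("FL,FR tri",tri(S(63,345),T(212,86)),tri(S(390,402),T(163,487)))
ax=FL-FR; yaw=np.arctan2(ax[1],ax[0])-np.pi/2; print("yaw",np.degrees(yaw))
R=cv2.Rodrigues(np.array([0,0,yaw]))[0]
for o in(FL-R@[-80,120,95],FR-R@[-80,-120,95],BR-R@[80,-120,95]): print("origin",o)
o=((FL-R@[-80,120,95])+(FR-R@[-80,-120,95]))/2
for nm,a,b in(("L",(80,128),(65,242)),("R",(62,313),(50,428))):
    for p in(a,b): print(nm,"pull chest frame",R.T@(onz("top",T(*p),40)-o))
print("front panel top edge",[R.T@(onz("top",T(*p),59)-o) for p in((111,98),(93,277),(96,282),(78,462))])
print("lid edge tri",[ (R.T@(t[0]-o),t[1]) for t in(tri(S(115,38),T(461,57)),)])
# lid edge from side: intersect ray with chest plane y=+-120
for p,y in(((115,38),120),((467,98),-120)):
    oo,d=ray("side",S(*p)); oo=R.T@(oo-o); d=R.T@d; q=oo+d*(y-oo[1])/d[1]; print("lid",q)
    f=lambda th:np.array([80-165*np.cos(th),y,95+165*np.sin(th)])
    th=np.linspace(1.1,1.95,200); m=[np.linalg.norm(np.cross(f(t)-oo,d))/np.linalg.norm(d) for t in th]; i=np.argmin(m); print("angle",th[i],m[i])
for nm,p,z in(("lens",(292,183),78),("pin",(391,203),90),("tape",(229,265),24)): print(nm,onz("top",p,z),R.T@(onz("top",p,z)-o))
E
```

```text
rim [679.9 -11.7  95. ] [442.4  17.6  95. ] [ 424.4 -132.    95. ] side [679.4  -8.9  95. ] [453.1   8.4  95. ] w 239.26342135614578 d 150.68215549907418
FL,FR tri (array([680.2, -11.7,  92.3]), np.float64(0.3058516469703365)) (array([447.9,  17.1, 103. ]), np.float64(11.370274952898214))
yaw -97.01641301556896
origin [551.  -76.4   0. ]
origin [551.7 -76.5   0. ]
origin [553.3 -67.3   0. ]
L pull chest frame [-157.9   93.9   40. ]
L pull chest frame [-158.1   22.5   40. ]
R pull chest frame [-154.4  -21.    40. ]
R pull chest frame [-152.7  -91.3   40. ]
front panel top edge [array([-140.4,  111.5,   59. ]), array([-137.5,    1.3,   59. ]), array([-135.4,   -1.5,   59. ]), array([-132.5, -110.2,   59. ])]
lid edge tri [(array([ 49.8, 120.8, 259.7]), np.float64(0.4971745291536848))]
lid [ 46.5 120.  261.9]
angle 1.398994974874372 1.8124325277512943
lid [  -0.2 -120.   293.9]
angle 1.407537688442211 2.516326891163258
lens [754.3  55.2  78. ] [-155.5  185.3   78. ]
pin [ 696.3 -211.7   90. ] [116.5 160.4  90. ]
tape [534.7 230.7  24. ] [-302.8  -54.    24. ]
```

>>> carry_out(
  motion=[
    [0,0,-20,-8.27,1],
    [0,0,-20,-8.27,1],
    [0,0,-20,-8.27,1],
    [0,0,-20,-8.27,1],
    [0,0,-20,-8.27,1],
    [0,0,-20,-8.27,1],
    [0,0,-20,-8.27,1],
    [45,17.5,0,0,1],
    [45,17.5,0,0,1],
    [45,17.5,0,0,1],
    [45,17.5,0,0,1],
    [45,17.5,0,0,1],
  ],
)

```text
t: 1.4
eef_pos: [380.1, -351.2, 362.6]
tcp_rot: [3.142, 0.0, 1.449]
ft_force: [1.9, 0.1, 0.5]
opening: 0.051
grip_force: 0.0
```

>>> carry_out(
  motion=[
    [45,17.5,0,0,1],
    [45,17.5,0,0,1],
    [45,17.5,0,0,1],
    [45,17.5,0,0,1],
    [45,17.5,0,0,1],
    [45,17.5,0,0,1],
    [45,17.5,0,0,1],
    [45,17.5,0,0,1],
    [45,17.5,0,0,1],
    [45,17.5,0,0,1],
    [45,17.5,0,0,1],
    [0,0,0,0,1],
  ],
)

```text
t: 2.6
eef_pos: [632.1, 119.5, 361.2]
tcp_rot: [-3.14, -0.001, 1.453]
ft_force: [-0.9, 0.2, 0.7]
opening: 0.005
grip_force: 0.0
```

```bash
cat > st.py <<'E'
import numpy as np
from cell import env
np.set_printoptions(precision=2,suppress=True)
s=env.state(); a=np.radians(-97); c,n=np.cos(a),np.sin(a)
d=s["eef_pos"]-[551.4,-76.4,0]; f=s["ft_force"]
r=lambda v:np.array([c*v[0]+n*v[1],-n*v[0]+c*v[1],v[2]])
print("t",s["t"],"world",s["eef_pos"],"chest",r(d),"F chest",r(f),"rot",s["tcp_rot"],"open",s["opening"])
E
python3 st.py
```

```text
t 2.6 world [632.1  119.45 361.17] chest [-204.23   56.23  361.17] F chest [-0.13 -0.88  0.67] rot [-3.14 -0.    1.45] open 0.0054370548444706976
```

>>> carry_out(
  motion=[
    [0,0,40,0,1],
    [0,0,40,0,1],
    [0,0,40,0,1],
    [0,0,40,0,1],
    [0,0,40,0,1],
    [0,0,40,0,1],
    [0,0,40,0,1],
    [0,0,28,0,1],
    [0,0,18,0,1],
    [0,0,2,0,1],
    [0,0,0,0,1],
  ],
)

```text
t: 3.7
eef_pos: [630.9, 114.5, 34.8]
tcp_rot: [-3.141, 0.0, 1.449]
ft_force: [0.9, -0.5, 0.5]
opening: 0.003
grip_force: 0.0
```

```bash
python3 - <<'E'
from h import *
s=C["side"]["color"][130:330,230:430];t=C["top"]["color"][150:320,230:400]
cv2.imwrite("pics/pre.png",np.hstack([cv2.resize(s,(400,400)),cv2.resize(t,(400,400))])[:,:,::-1])
E
python3 st.py
```

```text
t 3.8 world [631.42 114.75  35.93] chest [-199.48   56.12   35.93] F chest [ 1.16  0.46 -0.1 ] rot [ 3.14 -0.    1.45] open 0.006624877540768831
```

View pics/pre.png

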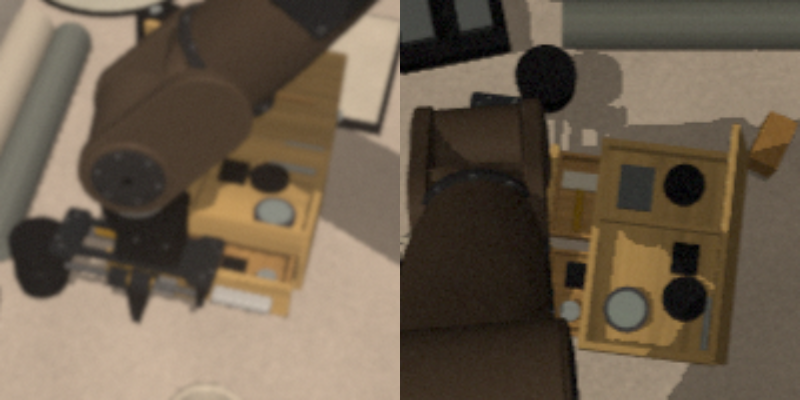

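The fingertips stand in front of the left drawer's pull, clear of the lens on the left and of the drawer side. Pushing it in.

>>> carry_out(
  motion=[
    [-10,0,2,0,1],
    [-10,0,0,0,1],
    [-8,0,0,0,1],
    [-7,0,0,0,1],
    [-7,0,0,0,1],
    [-7,0,0,0,1],
    [-6,0,0,0,1],
    [-5,0,0,0,1],
    [-4,0,0,0,1],
    [-3,0,0,0,1],
    [0,0,0,0,1],
    [0,0,0,0,1],
  ],
)

```text
t: 5.0
eef_pos: [622.5, 48.3, 32.5]
tcp_rot: [-3.141, 0.0, 1.449]
ft_force: [0.0, 0.3, -0.7]
opening: 0.004
grip_force: 0.0
```

```bash
python3 st.py
```

```text
t 5.0 world [622.51  48.32  32.47] chest [-132.46   55.38   32.47] F chest [-0.29  0.01 -0.71] rot [-3.14  0.    1.45] open 0.004020731483154132
```

>>> carry_out(
  motion=[
    [-3,0,0,0,1],
    [-3,0,0,0,1],
    [-2,0,0,0,1],
    [-1,0,0,0,1],
    [-1,0,0,0,1],
    [0,0,0,0,1],
  ],
)

```text
t: 5.6
eef_pos: [621.5, 39.9, 32.5]
tcp_rot: [3.142, -0.002, 1.449]
ft_force: [0.7, 13.5, -2.4]
opening: 0.005
grip_force: 6.5
```

>>> carry_out(
  motion=[
    [-1,0,0,0,1],
    [0,0,0,0,1],
  ],
)

```text
t: 5.8
eef_pos: [621.7, 39.2, 32.5]
tcp_rot: [3.141, -0.002, 1.449]
ft_force: [3.1, 14.9, -3.5]
opening: 0.0
grip_force: 7.6
```

>>> carry_out(
  motion=[
    [-1,0,0,0,1],
    [0,0,0,0,1],
  ],
)

```text
t: 6.0
eef_pos: [621.9, 38.3, 32.5]
tcp_rot: [3.14, -0.002, 1.449]
ft_force: [5.6, 16.6, -3.8]
opening: 0.007
grip_force: 8.0
```

```bash
python3 st.py
```

```text
t 6.0 world [621.92  38.3   32.53] chest [-122.44   56.02   32.53] F chest [-17.19   3.49  -3.8 ] rot [ 3.14 -0.    1.45] open 0.006604778198472717
```

>>> carry_out(
  motion=[
    [10,0,0,0,1],
    [25,0,0,0,1],
    [40,0,0,0,1],
    [5,-25,0,0,1],
    [0,-30,0,0,1],
    [0,-30,0,0,1],
    [0,-28,0,0,1],
    [0,0,0,0,1],
    [0,0,0,0,1],
  ],
)

```text
t: 6.9
eef_pos: [519.4, 129.7, 33.0]
tcp_rot: [3.141, 0.0, 1.45]
ft_force: [-0.1, -0.6, -0.5]
opening: 0.005
grip_force: 0.0
```

```bash
python3 - <<'E'
from h import *
s=C["side"]["color"][130:330,230:430];t=C["top"]["color"][150:320,230:400]
cv2.imwrite("pics/mid.png",np.hstack([cv2.resize(s,(400,400)),cv2.resize(t,(400,400))])[:,:,::-1])
E
python3 st.py
```

```text
t 7.0 world [520.01 129.54  32.76] chest [-200.58  -56.25   32.76] F chest [ 0.69  0.9  -0.35] rot [ 3.14 -0.    1.45] open 0.005136317179319864
```

View pics/mid.png

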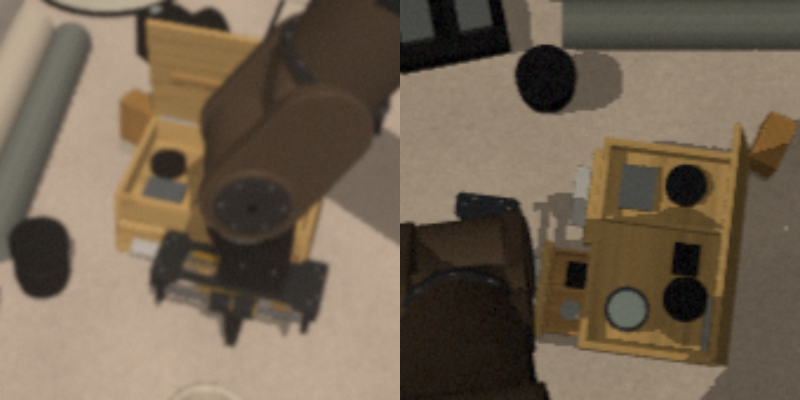

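The left drawer is shut (its pull lies against the face at about (582,195)), and the chest corner at (604,138) is where it was. Next is the right drawer, with gentler final steps.

>>> carry_out(
  motion=[
    [-10,0,0,0,1],
    [-10,0,0,0,1],
    [-9,0,0,0,1],
    [-8,0,0,0,1],
    [-7,0,0,0,1],
    [-7,0,0,0,1],
    [-6,0,0,0,1],
    [-5,0,0,0,1],
    [-4,0,0,0,1],
    [-3,0,0,0,1],
    [-2,0,0,0,1],
    [0,0,0,0,1],
  ],
)

```text
t: 8.2
eef_pos: [510.2, 58.9, 32.7]
tcp_rot: [3.141, 0.0, 1.449]
ft_force: [-0.9, -0.2, 0.0]
opening: 0.005
grip_force: 0.0
```

```bash
python3 st.py
```

```text
t 8.2 world [510.21  58.93  32.67] chest [-129.3   -57.38   32.67] F chest [ 0.32 -0.83  0.  ] rot [3.14 0.   1.45] open 0.004886149900384619
```

>>> carry_out(
  motion=[
    [-1,0,0,0,1],
    [-1,0,0,0,1],
    [-1,0,0,0,1],
  ],
)

```text
t: 8.5
eef_pos: [509.9, 56.2, 32.7]
tcp_rot: [3.141, 0.0, 1.449]
ft_force: [0.2, 1.3, -0.0]
opening: 0.004
grip_force: 0.8
```

>>> carry_out(
  motion=[
    [-1,0,0,0,1],
    [-1,0,0,0,1],
  ],
)

```text
t: 8.7
eef_pos: [509.6, 54.1, 32.7]
tcp_rot: [3.141, 0.0, 1.449]
ft_force: [-0.4, 2.4, 0.7]
opening: 0.002
grip_force: 0.8
```

>>> carry_out(
  motion=[
    [-1,0,0,0,1],
    [0,0,0,0,1],
  ],
)

```text
t: 8.9
eef_pos: [509.5, 53.0, 32.7]
tcp_rot: [3.141, 0.0, 1.449]
ft_force: [-0.4, 0.4, 0.4]
opening: 0.006
grip_force: 0.3
```

>>> carry_out(
  motion=[
    [-1,0,0,0,1],
    [0,0,0,0,1],
  ],
)

```text
t: 9.1
eef_pos: [509.5, 52.9, 32.6]
tcp_rot: [3.141, -0.001, 1.449]
ft_force: [1.5, 9.7, 0.5]
opening: 0.003
grip_force: 5.0
```

Contact at 9.7 N, so the right drawer is shut. I'll retreat, rise over the chest and go behind the lid.

>>> carry_out(
  motion=[
    [10,0,0,0,1],
    [25,0,0,0,1],
    [35,0,0,0,1],
    [0,0,-45,0,1],
    [0,0,-45,0,1],
    [0,0,-45,0,1],
    [0,0,-45,0,1],
    [0,0,-45,0,1],
    [0,0,-45,0,1],
    [0,0,-45,0,1],
    [0,0,-30,0,1],
    [0,0,0,0,1],
  ],
)

```text
t: 10.3
eef_pos: [518.5, 122.1, 381.7]
tcp_rot: [3.135, -0.001, 1.449]
ft_force: [-0.0, 0.5, -0.6]
opening: 0.005
grip_force: 0.0
```

>>> carry_out(
  motion=[
    [-42,7,0,0,1],
    [-42,7,0,0,1],
    [-42,7,0,0,1],
    [-42,7,0,0,1],
    [-42,7,0,0,1],
    [-42,7,0,0,1],
    [-42,7,0,0,1],
    [-42,7,0,0,1],
    [0,0,0,0,1],
  ],
)

```text
t: 11.2
eef_pos: [532.3, -222.5, 375.6]
tcp_rot: [-3.139, 0.0, 1.445]
ft_force: [0.2, 0.1, -0.2]
opening: 0.004
grip_force: 0.0
```

```bash
python3 st.py
```

```text
t 11.2 world [ 532.31 -222.54  375.62] chest [147.37  -1.14 375.62] F chest [-0.09  0.23 -0.2 ] rot [-3.14  0.    1.45] open 0.004424218127422225
```

>>> carry_out(
  motion=[
    [0,0,40,0,1],
    [0,0,40,0,1],
    [0,0,30,0,1],
    [0,0,18,0,1],
    [0,0,0,0,1],
    [0,0,0,0,1],
  ],
)

```text
t: 11.8
eef_pos: [532.8, -218.2, 249.8]
tcp_rot: [-3.141, -0.0, 1.45]
ft_force: [-0.3, 0.2, 1.0]
opening: 0.004
grip_force: 0.0
```

```bash
python3 st.py; python3 - <<'E'
from h import *
s=C["side"]["color"][90:290,230:430];t=C["top"]["color"][150:320,260:430]
cv2.imwrite("pics/lid0.png",np.hstack([cv2.resize(s,(400,400)),cv2.resize(t,(400,400))])[:,:,::-1])
E
```

```text
t 11.8 world [ 532.77 -218.22  249.76] chest [143.04  -1.21 249.76] F chest [-0.12 -0.35  1.03] rot [-3.14 -0.    1.45] open 0.004349886167843365
```

View pics/lid0.png

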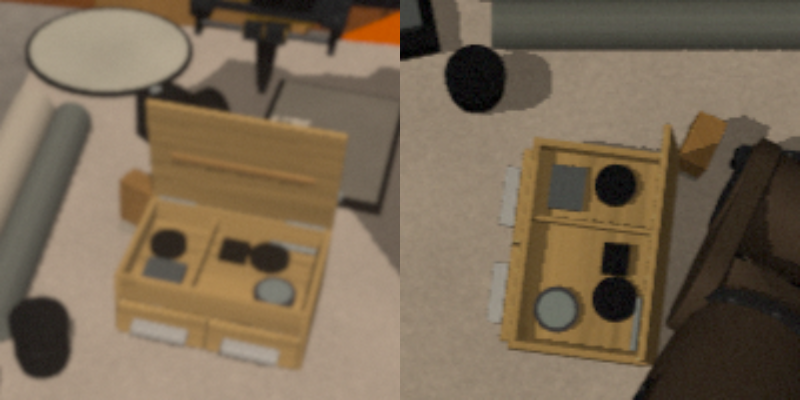

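Both drawers sit flush at the front, the chest is in place, and the fingertips hang behind the upright lid. Now I'll push the lid over along its arc.

>>> carry_out(
  motion=[
    [20,0,0,0,1],
    [20,0,0,0,1],
    [14,0,0,0,1],
    [8,0,0,0,1],
    [7,0,1,0,1],
    [7,0,2,0,1],
    [7,0,2,0,1],
    [7,0,2,0,1],
    [7,0,2.5,0,1],
    [7,0,3,0,1],
    [6.5,0,3,0,1],
    [6.5,0,3.5,0,1],
  ],
)

```text
t: 13.1
eef_pos: [546.9, -101.9, 230.4]
tcp_rot: [3.142, 0.0, 1.449]
ft_force: [0.1, -1.2, 2.0]
opening: 0.004
grip_force: 0.8
```

```bash
python3 st.py
```

```text
t 13.1 world [ 546.92 -101.92  230.37] chest [ 25.88  -1.33 230.37] F chest [1.18 0.24 1.98] rot [3.14 0.   1.45] open 0.004071285347002911
```

>>> carry_out(
  motion=[
    [6,0,3.5,0,1],
    [6,0,4,0,1],
    [6,0,4.5,0,1],
    [5.5,0,4.5,0,1],
    [5.5,0,5,0,1],
    [5,0,5,0,1],
    [5,0,5.5,0,1],
    [4.5,0,5.5,0,1],
    [4.5,0,6,0,1],
    [4,0,6,0,1],
    [4,0,6.5,0,1],
    [3.5,0,6.5,0,1],
  ],
)

```text
t: 14.3
eef_pos: [554.1, -43.1, 167.5]
tcp_rot: [-3.142, 0.0, 1.449]
ft_force: [1.1, 0.1, 2.1]
opening: 0.006
grip_force: 0.6
```

```bash
python3 st.py
```

```text
t 14.3 world [554.08 -43.12 167.53] chest [-33.36  -1.39 167.53] F chest [-0.21  1.06  2.13] rot [-3.14  0.    1.45] open 0.006085174581317822
```

>>> carry_out(
  motion=[
    [3.5,0,6.5,0,1],
    [3,0,6.5,0,1],
    [2.5,0,7,0,1],
    [2,0,7,0,1],
    [2,0,7,0,1],
    [1.5,0,6,0,1],
    [1,0,5,0,1],
    [0.5,0,3,0,1],
    [0,0,0,0,1],
  ],
)

```text
t: 15.2
eef_pos: [555.8, -27.5, 119.7]
tcp_rot: [-3.141, -0.0, 1.449]
ft_force: [0.3, 0.4, 1.1]
opening: 0.006
grip_force: 0.0
```

```bash
python3 st.py
```

```text
t 15.2 world [555.81 -27.49 119.68] chest [-49.08  -1.58 119.68] F chest [-0.44  0.27  1.13] rot [-3.14 -0.    1.45] open 0.006316604280826658
```

Tip is at z≈111.7; the shut lid's top should be at 103. Finishing slowly.

>>> carry_out(
  motion=[
    [0,0,2,0,1],
    [0,0,2,0,1],
    [0,0,1.5,0,1],
    [0,0,1,0,1],
    [0,0,0,0,1],
  ],
)

```text
t: 15.7
eef_pos: [556.0, -27.6, 113.5]
tcp_rot: [-3.142, 0.0, 1.449]
ft_force: [-0.4, 0.2, 0.4]
opening: 0.002
grip_force: 0.0
```

>>> carry_out(
  motion=[
    [0,0,1,0,1],
    [0,0,1,0,1],
    [0,0,0,0,1],
  ],
)

```text
t: 16.0
eef_pos: [556.0, -27.6, 111.5]
tcp_rot: [-3.142, 0.0, 1.449]
ft_force: [0.0, 0.2, 0.9]
opening: 0.007
grip_force: 0.0
```

>>> carry_out(
  motion=[
    [0,0,1,0,1],
    [0,0,0,0,1],
  ],
)

```text
t: 16.2
eef_pos: [556.0, -27.6, 111.2]
tcp_rot: [3.141, 0.0, 1.449]
ft_force: [-2.5, 0.6, 8.3]
opening: 0.004
grip_force: 4.1
```

The force rose to 8 N exactly at lid height, so the lid is shut. I'll retreat and check.

>>> carry_out(
  motion=[
    [0,0,-10,0,1],
    [0,0,-40,0,1],
    [0,0,-45,0,1],
    [0,0,-45,0,1],
    [0,0,-45,0,1],
    [-40,-20,-20,0,1],
    [-40,-20,0,0,1],
    [-40,-20,0,0,1],
    [-40,-20,0,0,1],
    [-40,-20,0,0,1],
    [-40,-20,0,0,1],
    [0,0,0,0,1],
  ],
)

```text
t: 17.4
eef_pos: [405.4, -254.5, 316.2]
tcp_rot: [3.141, 0.001, 1.445]
ft_force: [-0.1, 0.7, -0.0]
opening: 0.003
grip_force: 0.0
```

```bash
python3 st.py; python3 - <<'E'
from h import *
s=C["side"]["color"][130:330,230:430];t=C["top"]["color"][150:320,240:410]
cv2.imwrite("pics/end.png",np.hstack([cv2.resize(s,(400,400),interpolation=cv2.INTER_CUBIC),cv2.resize(t,(400,400),interpolation=cv2.INTER_CUBIC)])[:,:,::-1])
E
```

```text
t 17.4 world [ 405.44 -254.46  316.18] chest [ 194.52 -123.17  316.18] F chest [-0.73 -0.21 -0.04] rot [3.14 0.   1.44] open 0.0033594577529044633
```

View pics/end.png

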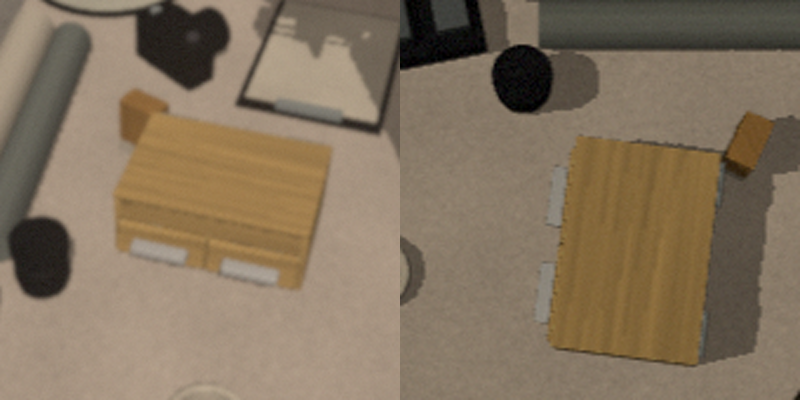

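The lid is flat and both drawers look shut. A quick numerical check of the pulls' depth before handing in.

```bash
python3 - <<'E'
from h import *
np.set_printoptions(precision=1,suppress=True)
im=C["top"]["color"].astype(int)
P=lambda u,v:np.array(((u-400+.5)/2.353+240-.5,(v+.5)/2.353+150-.5))
# lid outline by saturation mask
hsv=cv2.cvtColor(C["top"]["color"],cv2.COLOR_RGB2HSV); m=cv2.inRange(hsv,(8,95,60),(28,255,255)); m[:,:295]=0;m[:,375:]=0;m[:200]=0;m[312:]=0
c=max(cv2.findContours(m,0,1)[0],key=cv2.contourArea); q=cv2.boxPoints(cv2.minAreaRect(c)); 
w=np.array([onz("top",p,103) for p in q]); print(w, [np.linalg.norm(w[i]-w[i-1]) for i in range(4)])
cen=w.mean(0); s=sorted(range(4),key=lambda i:-w[i][1]); f=w[s[:2]]; f=f[np.argsort(f[:,0])]; ax=f[1]-f[0]; yaw=np.arctan2(ax[1],ax[0])-np.pi/2
R=cv2.Rodrigues(np.array([0,0,yaw]))[0]; o=cen-R@[-2.5,0,103]; print("yaw",np.degrees(yaw),"origin",o)
for p in((555,167),(547,225),(543,263),(536,320)): print(R.T@(onz("top",P(*p),40)-o))
E
```

```text
[[ 443.2   29.4  103. ]
 [ 684.5   -1.7  103. ]
 [ 661.9 -173.2  103. ]
 [ 421.6 -138.6  103. ]] [np.float64(169.34324180432608), np.float64(243.34032258373207), np.float64(172.96412102855962), np.float64(242.83926871614818)]
yaw -97.34422346097892 origin [552.5 -73.5   0. ]
[-104.4   91.3   40. ]
[-104.9   21.9   40. ]
[-103.8  -23.    40. ]
[-103.3  -89.8   40. ]
```

```bash
python3 -c "
from cell import env
print(env.job_done())"
```

```text
the job is handed in; nothing more can be done
None
```

Both drawers are pushed fully in and the lid lies shut. The left drawer's last push peaked at about 17 N; the final images show the chest within about 3 mm of its start, about as fine as I could measure, and nothing around it visibly moved. The job is handed in at about 17.5 s; no verdict came back.

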